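# Feel out the hidden release of a cell test nest and open its cover

## Task

Open the cover of the flat metal test nest so that the cell inside can be measured. Its release key lies sunk in a notch somewhere along the black strip of the front rail, black on black and hard to see: feel along the strip with a fingertip until it drops in, and press the key down inside the notch, gently, until the cover springs ajar. Then push the cover up and back until it rests fully open against its stop, and leave the cell and the things beside the nest where they lie.

Things in the scene. Friction and masses are not known exactly. Their poses are not given: they have to be found in the camera images.
- nest: The test nest, a flat box fixed to the worktop: 215 mm deep (its x, -112 to 103 mm; front at -x, towards the robot), 318 mm wide (its y), shut cover 42 mm high. Origin: centre of its underside, on the worktop; z up. Along its front, x = -109 to -69 mm, runs the rail with the black strip; in front of the strip a 3 mm wall, 38 mm high.
- strip_mid (a point): Middle of the black strip's top face (nest x = -89 mm), 40 mm high; y runs along the strip, x to the back. The strip is 40 mm deep (x), rigid, and open over y = -69 to 69 mm. The notch is a gap in it, 48 mm long (y), over the strip's whole depth; its centre lies anywhere within y = -45 to 45 mm, wherever the catch was clamped (it does not shift), and is not measured.
- strip_end (a point): Left end of the open strip (69 mm along y from its middle, on its top face), where a black cover block 48 mm high begins that runs on to the nest's left side; the right end is the mirror image.
- key (a joint): How far (m) the black release key is pressed down. The key is a flat plate that fills the bottom of the notch, its top 7 mm below the strip's. 0 at rest; at about 0.003 it lets the cover go; 0.006 fully down. About 2 N start it and 5 N bottom it; it springs back when left.
- cover (a joint): Opening angle of the cover (rad): 0 shut, 1.83 against its stop. Let go, spring plungers lift it to about 0.65 in half a second, where it stays ajar. From there it swings freely (about 1 N at its edge) and falls back to that unless pushed past upright (1.57), where its weight lays it on the stop.
- hinge_mid (a point): The middle of the cover's hinge line, at the back of the nest (nest x = 95 mm, 38 mm high). The line runs along the nest's y.
- cover_edge (a point): Middle of the cover's front edge, 157 mm from the hinge line; moves with the cover (its x points to the hinge, z out of its top). The cover is a clear 4 mm pane in a frame 8 mm thick, 318 mm wide. Below the middle 200 mm of the edge hangs a thin metal lip, 10 mm down, that reaches 3.5 mm forward of the edge. Shut, the edge stands 7 mm behind the strip.
- pouch_cell: A silvery pouch cell, 119 x 150 x 9 mm, lying loose under the cover on the nest's floor (18 mm high). Origin: centre of its underside. Not to be moved.
- std_resistor: A black resistor block with two binding posts, 46 x 66 x 48 mm, loose on the worktop left of the nest. Origin: centre of its underside. Not to be moved.
- spacer: A steel gauge block, 20 x 50 x 16 mm, loose on the worktop left of the nest. Origin: centre of its underside. Not to be moved.
- dust_brush: A dust brush with a flat wooden handle, 34 x 183 x 12 mm, loose on the worktop right of the nest. Origin: centre of the underside. Not to be moved.

How it is judged:
By the outcome, as a careful person would: the job done as asked, in the order asked, and still so for the second after the job is handed in, with the robot touching nothing.
It also fails if it takes over 64 s, if anything falls off the work surface, if the arm or the gripper's body presses on something with over 40 N, if the wrist force passes 120 N, or if a joint passes its speed limit or range.

## Robot

A 7-joint arm with a two-finger parallel gripper is mounted at the origin on a cart in front of the work surface, level with it; the furniture and walls round the work are solid. World frame = base frame: x ahead of the robot, y to its left, z up, the work surface at z = 0. Lengths are in m, angles in rad, forces in N, time in s.
With the tool pointing down it reaches from about 0.4 to 0.9 m from the base axis. Payload 5.5 kg.
Tool frame: the origin (TCP) lies midway between the tips of the shut fingers; the grasp point (between the pads) lies 19 mm behind it; z points along the fingers, y is the line along which they close (so a half turn about z gives the same grasp; the last joint's range is limited). The gripper opens to 92 mm and grips with 3 to 60 N. Pads are 19 mm wide; open, the fingers measure 130 mm over their backs; the gripper's body (75 mm by 190 mm) begins 47 mm behind the grasp point.
Start: joints at [1.464, 0.501, -0.427, 1.55, 0.221, 1.138, -0.21], TCP at [0.235, -0.606, 0.227] pointing down, gripper open.
Joint ranges: [-2.88, 2.88], [-0.31, 2.03], [-1.54, 1.56], [0.2, 2.42], [-1.41, 4.55], [0.19, 2.02], [-2.57, 2.57]. Speed limits (rad/s): [2.57, 2.57, 3.14, 3.14, 3.14, 3.14, 3.14].

## Interface

Orientations are given as [roll, pitch, yaw] about the fixed x, y, z axes, in that order (R = Rz(yaw) Ry(pitch) Rx(roll)).
In Python, from cell import arm gives the robot as it stands.
- The arm moves only by the shell command python3 -m jog 'ROWS' [FORCE]. ROWS is JSON, a list of rows, each an object of numbers: "tx", "ty", "tz": the shift along the tool's x, y, z in cm; "ax", "ay", "az": the turn, a rotation vector about the tool's x, y, z in rad; "claw": the closure, from -1 (fully open) to 1 (shut). In form: [{"tx": .., "ty": .., "tz": .., "ax": .., "ay": .., "az": .., "claw": ..}, ...]. A call has 1 to 5 rows; each row shifts and turns the commanded pose from where the row before left it, along the tool's axes as they then stand; what a row does not reach is not made up. A row lasts 1/10 s, in which the tool goes at most 50 mm and 8.59 degrees, less where a joint would pass 70% of its speed; a pose out of reach is approached as far as the arm can. A call is refused whole if a number of a shift passes 5 or a number of a turn 0.15, either way. A call with a gripper value outside its range is refused whole. The fingers move at their own pace and stop on an object; FORCE is the grip in N (left out, the last holds). Time passes only in rows, so rows that do not move let the fingers close. It gives the time, the measured TCP pose, the force, the opening and the grip force at its end, in the units of the state.
- arm.observe(): the state, without advancing time (a new reading comes with each control period).
- arm.get_image(name): name is "side" or "top" or "wrist"; returns a dict with "img" (400x640x3 uint8, red, green, blue), "K" (3x3 intrinsics, pixels), "R" (3x3) and "t" (3): a world point X has camera coordinates R X + t. Camera axes: x right, y down, z forward; pixel columns grow to the right and rows downward; lengths in m; the calibration is good to about 2 mm. A picture is of the moment at which its call begins. There is no depth.
- arm.close_job(): hands the job in; it is judged then, once.
The state is a dict: "clock": time; "joint_pos": joint angles; "qd": joint speeds; "effort": joint torques, N m; "tcp_pos": TCP position; "orientation": TCP orientation; "wrist_force": force on the tool from outside, world axes, zero at the start; "wrist_torque": the same for the moment, N m; "gripper_width": opening from 0.0 (shut) to 1.0 (fully open); "grip_force": force on a finger pad.
Only numpy, scipy, OpenCV 4.12 (cv2) and the standard library are available. Lean on these libraries where they do the work, as an engineer would, in place of code of your own. Each camera call takes 0.05 s, during which the arm holds its last target. There are 200 camera calls.

## Working session

There is one attempt and no reset: what is moved stays moved. The work goes in short steps, Python scripts to look and compute and a shell command to move; the robot and the scene stay as the last step left them, time stands still between calls to the robot, and variables do not carry over. Pictures are saved under pics/ and viewed, at most 10 in all, crops included, and the job is handed in when it is done.

```bash
mkdir -p pics; ls
python3 - <<'E'
from cell import arm
import cv2,pickle
d={}
for n in("side","top"):
    i=arm.get_image(n); d[n]=i; cv2.imwrite(f"pics/{n}0.png",i["img"][:,:,::-1]); print(n,i["K"].tolist(),i["R"].round(4).tolist(),i["t"].round(4).tolist())
pickle.dump(d,open("cams.pkl","wb"))
s=arm.observe();print(s)
E
```

```text
pics
side [[454.28264692511885, 0.0, 324.4943871092368], [0.0, 454.28264692511885, 195.011091936429], [0.0, 0.0, 1.0]] [[-0.8665, -0.4992, -0.0015], [-0.1669, 0.2924, -0.9416], [0.4705, -0.8156, -0.3367]] [0.5427, 0.1271, 0.9271]
top [[388.3277477985526, 0.0, 319.13132526956423], [0.0, 388.3277477985526, 190.51440859610668], [0.0, 0.0, 1.0]] [[-0.0121, -0.9999, -0.0113], [-0.9822, 0.014, -0.1874], [0.1875, 0.0088, -0.9822]] [0.1163, 0.591, 0.9835]
{'clock': 0.1, 'joint_pos': array([ 1.46416583,  0.50176467, -0.42679077,  1.55134188,  0.22083346,
        1.13827883, -0.21028591]), 'qd': array([-0.00039148, -0.00224039, -0.00076853, -0.00249299,  0.0001063 ,
       -0.00087811,  0.00032942]), 'effort': array([-1.29494449e-02, -5.67860520e+01, -5.83932817e+00, -2.79909647e+01,
       -6.89802272e-02,  2.41023616e-02,  7.93495224e-05]), 'tcp_pos': array([ 0.23466809, -0.6054933 ,  0.22577544]), 'orientation': array([-3.13985804e+00, -3.13051308e-05,  3.69891548e-01]), 'wrist_force': array([ 0.45454054, -0.24117073,  1.28764968]), 'wrist_torque': array([-0.01830677,  0.02854684,  0.05734552]), 'grip_force': 0.0, 'gripper_width': 0.9995401617796541}
```

View pics/top0.png

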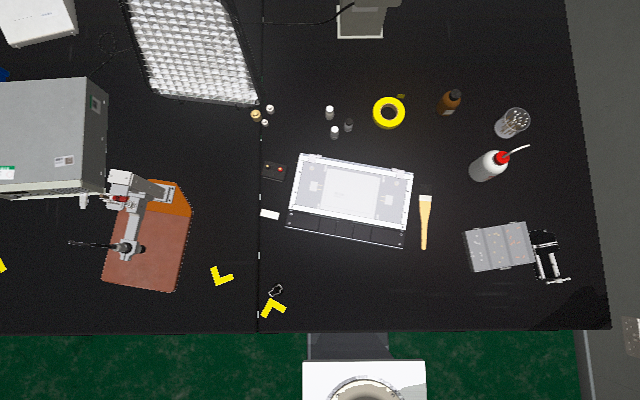

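View pics/side0.png

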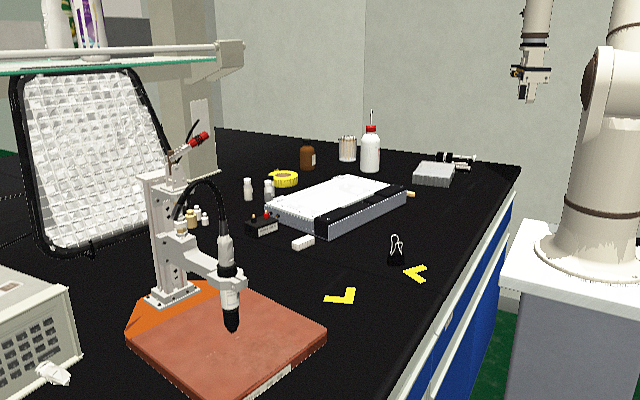

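The top view shows the nest between about (302,155), (413,170), (404,248) and (287,228), with the brush to its right at (425,220) and the resistor and spacer to its left. I'll enlarge it.

Run:
```python
import cv2
i=cv2.imread("pics/top0.png")[145:260,255:445]
i=cv2.resize(i,None,fx=4,fy=4,interpolation=cv2.INTER_CUBIC)
i=cv2.convertScaleAbs((i/255.)**.5*255)
cv2.imwrite("pics/crop.png",i)
```

```text
(no output)
```

View pics/crop.png

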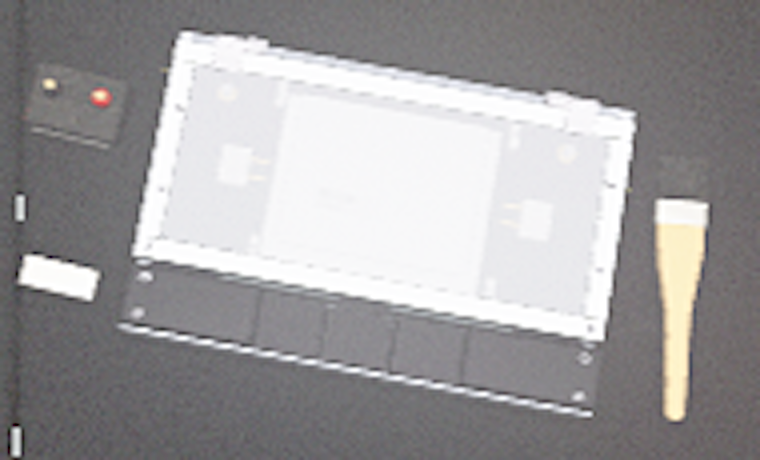

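The crop shows the front wall from (120,326) to (592,413), the cover's front edge from (136,258) to (603,338), and its back corners at (180,32) and (636,112). Seams at x=258 and 467 fit the strip ends. The ones at about 325 and 393 probably bound the notch. Next I'll fit the pose.

```bash
cat > h.py <<'E'
import numpy as np,pickle
from scipy.optimize import least_squares
cams=pickle.load(open("cams.pkl","rb"))
def proj(X,c):
    p=(np.atleast_2d(X)@c["R"].T+c["t"])@c["K"].T; return p[:,:2]/p[:,2:]
def n2w(p,X):
    X=np.atleast_2d(X);c,s=np.cos(p[2]),np.sin(p[2])
    return np.c_[p[0]+c*X[:,0]-s*X[:,1],p[1]+s*X[:,0]+c*X[:,1],X[:,2]]
E
python3 - <<'E'
from h import *
c=cams["top"]
px=np.array([[120,326],[592,413],[136,258],[603,338],[180,32],[636,112]],float)
uv=(px+.5)/4-.5+np.array([255,145])
X=np.array([[-.112,.159,.038],[-.112,-.159,.038],[-.062,.159,.042],[-.062,-.159,.042],[.103,.159,.042],[.103,-.159,.042]])
r=least_squares(lambda p:(proj(n2w(p,X),c)-uv).ravel(),[.6,0,0])
print(r.x,(r.fun.reshape(-1,2)*4).round(1).tolist())
p=r.x
Y=[[-.089,.069,.04],[-.089,-.069,.04],[-.089,0,.04],[-.112,.159,.038],[-.112,-.159,.038],[-.062,0,.042]]
print(((proj(n2w(p,Y),c)-[255,145]+.5)*4-.5).round(0).tolist()); print(n2w(p,Y).round(4).tolist())
print(proj(n2w(p,X),cams["side"]).round(0).tolist())
# seam y by inverse
g=np.linspace(-.08,.08,161)
q=(proj(n2w(p,np.c_[0*g-.089,g,0*g+.04]),c)-[255,145]+.5)*4-.5
for sx in(258,325,393,467): print(sx,np.interp(-sx,-q[::-1,0][::-1],g) if 0 else np.interp(sx,q[::-1,0],g[::-1]))
E
```

```text
[ 0.57603118  0.02469971 -0.19237048] [[0.4, 5.3], [-0.4, 4.1], [-1.7, -0.3], [0.4, 4.1], [0.4, -6.5], [0.9, -7.7]]
[[259.0, 321.0], [463.0, 358.0], [360.0, 340.0], [120.0, 331.0], [592.0, 417.0], [367.0, 300.0]]
[[0.5019, 0.1094, 0.04], [0.4755, -0.026, 0.04], [0.4887, 0.0417, 0.04], [0.4965, 0.2022, 0.038], [0.4357, -0.11, 0.038], [0.5152, 0.0366, 0.042]]
[[330.0, 226.0], [407.0, 190.0], [313.0, 219.0], [391.0, 185.0], [263.0, 202.0], [344.0, 173.0]]
258 0.06939366472089918
325 0.023910835084321198
393 -0.02207001061068767
467 -0.07190225586471784
```

```bash
cat >> h.py <<'E'
from scipy.spatial.transform import Rotation as Ro
NEST=np.array([.576+.0025*np.cos(.192),.0247-.0025*np.sin(.192),-.1924])
def go(x,y,z,tilt=.15):
    "shift (cm, in tool axes at the measured pose) and turn to a nest-frame target"
    from cell import arm
    s=arm.observe(); R=Ro.from_euler("xyz",s["orientation"])
    T=Ro.from_euler("z",NEST[2])*Ro.from_euler("x",np.pi)*Ro.from_euler("y",tilt)
    d=n2w(NEST,[x,y,z])[0]-s["tcp_pos"]
    w=n2w([0,0,0],[0,0,0])
    c,sn=np.cos(NEST[2]),np.sin(NEST[2]);q=s["tcp_pos"][:2]-NEST[:2]
    print("t",round(s["clock"],2),"nest mm",(1e3*np.array([c*q[0]+sn*q[1],-sn*q[0]+c*q[1],s["tcp_pos"][2]])).round(1),"F",s["wrist_force"].round(1),
     "cm",(R.inv().apply(d)*100).round(2),"turn",(R.inv()*T).as_rotvec().round(3),"grip",round(s["gripper_width"],2))
E
python3 -m jog '[{"az":0.14,"claw":1},{"az":0.14,"claw":1},{"az":0.14,"claw":1},{"az":0.14,"claw":1},{"ay":0.15,"claw":1}]'
python3 -c "from h import *;go(-.095,.001,.15)"
```

```text
t 0.1 nest mm [-217.  -683.8  225.8] F [ 0.5 -0.2  1.3] cm [ 46.83 -51.42   7.67] turn [-0.044  0.146  0.561] grip 1.0validation failed for argument at $[0]...
```

```bash
python3 -m jog '[{"tx":0,"ty":0,"tz":0,"ax":0,"ay":0,"az":0.14,"claw":1},{"tx":0,"ty":0,"tz":0,"ax":0,"ay":0,"az":0.14,"claw":1},{"tx":0,"ty":0,"tz":0,"ax":0,"ay":0,"az":0.14,"claw":1},{"tx":0,"ty":0,"tz":0,"ax":0,"ay":0,"az":0.14,"claw":1},{"tx":0,"ty":0,"tz":0,"ax":0,"ay":0.15,"az":0,"claw":1}]'
python3 -c "from h import *;go(-.095,.001,.15)"
```

```text
clock: 0.6
tcp_pos: [0.2454, -0.6033, 0.2266]
orientation: [-3.139, -0.156, -0.184]
wrist_force: [1.0, 0.7, -0.4]
gripper_width: 0.614
grip_force: 0.0
t 0.6 nest mm [-207.  -679.6  226.6] F [ 1.   0.7 -0.4] cm [ 10.46 -67.93   9.58] turn [-0.004 -0.006  0.009] grip 0.61
```

```bash
python3 -m jog '[{"tx":0.7,"ty":-4.5,"tz":0,"ax":0,"ay":0,"az":0,"claw":1},{"tx":0.7,"ty":-4.5,"tz":0,"ax":0,"ay":0,"az":0,"claw":1},{"tx":0.7,"ty":-4.5,"tz":0,"ax":0,"ay":0,"az":0,"claw":1},{"tx":0.7,"ty":-4.5,"tz":0,"ax":0,"ay":0,"az":0,"claw":1},{"tx":0.7,"ty":-4.5,"tz":0,"ax":0,"ay":0,"az":0,"claw":1}]'
python3 -m jog '[{"tx":0.7,"ty":-4.5,"tz":0,"ax":0,"ay":0,"az":0,"claw":1},{"tx":0.7,"ty":-4.5,"tz":0,"ax":0,"ay":0,"az":0,"claw":1},{"tx":0.7,"ty":-4.5,"tz":0,"ax":0,"ay":0,"az":0,"claw":1},{"tx":0.7,"ty":-4.5,"tz":0,"ax":0,"ay":0,"az":0,"claw":1},{"tx":0.7,"ty":-4.5,"tz":0,"ax":0,"ay":0,"az":0,"claw":1}]'
python3 -c "from h import *;go(-.095,.001,.15)"
```

```text
clock: 1.1
tcp_pos: [0.3116, -0.3897, 0.2316]
orientation: [-3.141, -0.15, -0.191]
wrist_force: [1.8, -0.3, 0.8]
gripper_width: 0.18
grip_force: 0.0
clock: 1.6
tcp_pos: [0.388, -0.1754, 0.2371]
orientation: [3.141, -0.15, -0.19]
wrist_force: [1.4, 0.5, -0.2]
gripper_width: 0.004
grip_force: 0.0
t 1.6 nest mm [-148.8 -232.4  237.1] F [ 1.4  0.5 -0.2] cm [  4.07 -23.33   9.41] turn [0.    0.    0.002] grip 0.0
```

```bash
python3 -m jog '[{"tx":0.7,"ty":-4.5,"tz":0,"ax":0,"ay":0,"az":0,"claw":1},{"tx":0.7,"ty":-4.5,"tz":0,"ax":0,"ay":0,"az":0,"claw":1},{"tx":0.7,"ty":-4.5,"tz":0,"ax":0,"ay":0,"az":0,"claw":1},{"tx":0.7,"ty":-4.5,"tz":0,"ax":0,"ay":0,"az":0,"claw":1},{"tx":0,"ty":0,"tz":0,"ax":0,"ay":0,"az":0,"claw":1}]'
python3 -c "from h import *;go(-.095,.001,.06)"
```

```text
clock: 2.1
tcp_pos: [0.451, 0.0007, 0.2423]
orientation: [-3.139, -0.152, -0.181]
wrist_force: [-0.7, -0.2, 0.3]
gripper_width: 0.006
grip_force: 0.0
t 2.1 nest mm [-120.6  -47.5  242.3] F [-0.7 -0.2  0.3] cm [-0.18 -4.77 18.43] turn [-0.004 -0.002  0.011] grip 0.01
```

```bash
python3 -m jog '[{"tx":0,"ty":-2.4,"tz":4,"ax":0,"ay":0,"az":0,"claw":1},{"tx":0,"ty":-2.4,"tz":4,"ax":0,"ay":0,"az":0,"claw":1},{"tx":0,"ty":0,"tz":4,"ax":0,"ay":0,"az":0,"claw":1},{"tx":-0.2,"ty":0,"tz":3,"ax":0,"ay":0,"az":0.01,"claw":1},{"tx":0,"ty":0,"tz":0,"ax":0,"ay":0,"az":0,"claw":1}]' >/dev/null
python3 - <<'E'
from h import *;go(-.095,.001,.05)
from cell import arm
import cv2
a=arm.get_image("wrist")["img"][:,:,::-1]; b=arm.get_image("top")["img"][:,:,::-1]
b=cv2.resize(b[180:270,270:430],(640,360),interpolation=cv2.INTER_CUBIC)
v=np.vstack([a[150:],b]); v=((v/255.)**.5*255).astype(np.uint8)
cv2.imwrite("pics/w1.png",cv2.resize(v,(629,600)))
E
```

```text
t 2.6 nest mm [-104.3   -7.3   88.8] F [-1.  -0.3  0. ] cm [ 0.37 -0.84  3.97] turn [ 0.001  0.009 -0.007] grip 0.01
```

View pics/w1.png

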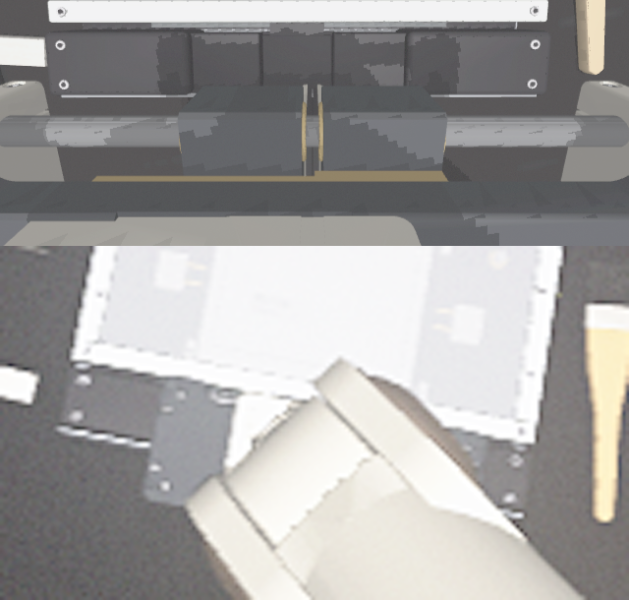

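The wrist view shows seams at 190, 261, 332 and 404, so the strip looks split into three equal panels. Those seams may be only decoration, so I'll feel for the notch.

```bash
python3 -m jog '[{"tx":0.4,"ty":-0.8,"tz":2,"ax":0,"ay":0,"az":0,"claw":1},{"tx":0,"ty":0,"tz":2,"ax":0,"ay":0,"az":0,"claw":1},{"tx":0,"ty":0,"tz":0,"ax":0,"ay":0,"az":0,"claw":1},{"tx":0,"ty":0,"tz":0,"ax":0,"ay":0,"az":0,"claw":1}]' >/dev/null
python3 -c "from h import *;go(-.095,.001,.04)"
```

```text
t 3.1 nest mm [-89.9   2.   55.6] F [-0.8  0.7  0.2] cm [-0.74  0.11  1.47] turn [-0.    -0.002 -0.008] grip 0.01
```

```bash
python3 -m jog '[{"tx":-0.7,"ty":0,"tz":0.8,"ax":0,"ay":0,"az":0,"claw":1},{"tx":0,"ty":0,"tz":0.2,"ax":0,"ay":0,"az":0,"claw":1},{"tx":0,"ty":0,"tz":0,"ax":0,"ay":0,"az":0,"claw":1}]' >/dev/null
python3 -c "from h import *;go(-.095,.001,.04)"
python3 -m jog '[{"tx":0,"ty":0,"tz":0.2,"ax":0,"ay":0,"az":0,"claw":1},{"tx":0,"ty":0,"tz":0,"ax":0,"ay":0,"az":0,"claw":1}]' >/dev/null
python3 -c "from h import *;go(-.095,.001,.04)"
python3 -m jog '[{"tx":0,"ty":0,"tz":0.2,"ax":0,"ay":0,"az":0,"claw":1},{"tx":0,"ty":0,"tz":0,"ax":0,"ay":0,"az":0,"claw":1}]' >/dev/null
python3 -c "from h import *;go(-.095,.001,.04)"
```

```text
t 3.4 nest mm [-95.6   2.   44. ] F [ 0.2 -0.8  0.2] cm [0.   0.1  0.41] turn [-0.    -0.002 -0.008] grip -0.0
t 3.6 nest mm [-95.4   2.   41.3] F [-0.7 -1.2  0.8] cm [0.02 0.1  0.14] turn [-0.001 -0.001 -0.008] grip 0.0
t 3.8 nest mm [-95.6   1.9  38.8] F [ 0.4 -0.3 -1.2] cm [ 0.08  0.09 -0.11] turn [-0.     0.    -0.008] grip 0.01
```

```bash
python3 -m jog '[{"tx":0,"ty":0,"tz":0.15,"ax":0,"ay":0,"az":0,"claw":1},{"tx":0,"ty":0,"tz":0,"ax":0,"ay":0,"az":0,"claw":1}]' >/dev/null
python3 -c "from h import *;go(-.095,.001,.033)"
python3 -m jog '[{"tx":0,"ty":0,"tz":0.15,"ax":0,"ay":0,"az":0,"claw":1},{"tx":0,"ty":0,"tz":0,"ax":0,"ay":0,"az":0,"claw":1}]' >/dev/null
python3 -c "from h import *;go(-.095,.001,.033)"
```

```text
t 4.0 nest mm [-95.6   2.   37.2] F [0.8 0.5 0.1] cm [-0.01  0.1   0.43] turn [-0.     0.    -0.008] grip 0.01
t 4.2 nest mm [-95.3   2.   35.8] F [-0.2 -0.4  0.1] cm [-0.01  0.1   0.28] turn [-0.     0.    -0.008] grip 0.0
```

```bash
python3 -m jog '[{"tx":0,"ty":0,"tz":0.15,"ax":0,"ay":0,"az":0,"claw":1},{"tx":0,"ty":0,"tz":0,"ax":0,"ay":0,"az":0,"claw":1}]' >/dev/null
python3 -c "from h import *;go(-.095,.001,.033)"
python3 -m jog '[{"tx":0,"ty":0,"tz":0.15,"ax":0,"ay":0,"az":0,"claw":1},{"tx":0,"ty":0,"tz":0,"ax":0,"ay":0,"az":0,"claw":1}]' >/dev/null
python3 -c "from h import *;go(-.095,.001,.033)"
```

```text
t 4.4 nest mm [-94.9   2.1  34.4] F [-0.   0.2  1.8] cm [-0.03  0.11  0.14] turn [-0.    -0.    -0.008] grip 0.01
t 4.6 nest mm [-94.9   2.1  32.9] F [-1.2 -0.6  1.6] cm [-0.01  0.11 -0.01] turn [-0.     0.    -0.008] grip 0.0
```

```bash
python3 -m jog '[{"tx":0,"ty":0,"tz":0.15,"ax":0,"ay":0,"az":0,"claw":1},{"tx":0,"ty":0,"tz":0,"ax":0,"ay":0,"az":0,"claw":1}]' >/dev/null
python3 -c "from h import *;go(-.095,.001,.033)"
python3 -m jog '[{"tx":0,"ty":0,"tz":0.1,"ax":0,"ay":0,"az":0,"claw":1},{"tx":0,"ty":0,"tz":0,"ax":0,"ay":0,"az":0,"claw":1}]' >/dev/null
python3 - <<'E'
from h import *;go(-.095,.001,.05)
from cell import arm
import cv2
cv2.imwrite("pics/s1.png",cv2.resize(arm.get_image("side")["img"][120:300,210:450,::-1],(720,540)))
E
```

```text
t 4.8 nest mm [-94.7   2.   31.3] F [-0.8 -0.1  1.1] cm [-0.    0.1  -0.17] turn [-0.     0.    -0.008] grip 0.0
t 5.0 nest mm [-94.5   2.   30.4] F [-1.5  0.5  4.3] cm [ 0.24  0.1  -1.94] turn [-0.     0.    -0.008] grip 0.0
```

View pics/s1.png

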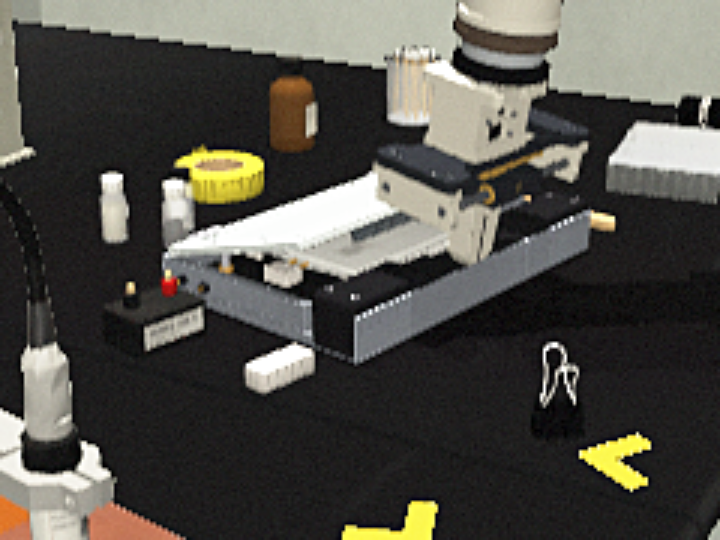

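The cover has sprung ajar and is clear of the gripper. I'll lift the finger out along its axis.

```bash
python3 -m jog '[{"tx":0,"ty":0,"tz":-1,"ax":0,"ay":0,"az":0,"claw":1},{"tx":0,"ty":0,"tz":-2,"ax":0,"ay":0,"az":0,"claw":1},{"tx":0,"ty":0,"tz":-2,"ax":0,"ay":0,"az":0,"claw":1},{"tx":0,"ty":0,"tz":-2,"ax":0,"ay":0,"az":0,"claw":1},{"tx":0,"ty":0,"tz":0,"ax":0,"ay":0,"az":0,"claw":1}]' >/dev/null
python3 - <<'E'
from h import *;go(-.060,.001,.1)
from cell import arm
import cv2
i=arm.get_image("side");im=i["img"][:,:,::-1].copy()
for a in(.65,):
  for y in(.159,-.159,.1): 
    u=proj(n2w(NEST,[.095-.157*np.cos(a),y,.038+.157*np.sin(a)]),i)[0]; cv2.circle(im,tuple(int(v) for v in u.round()),1,(0,0,255),-1)
cv2.imwrite("pics/s2.png",cv2.resize(im[120:300,210:450],(720,540)))
E
```

```text
t 5.55 nest mm [-103.1    2.5  102.5] F [-0.2 -0.2  0.7] cm [4.22 0.12 0.91] turn [-0.001 -0.005 -0.008] grip 0.01
```

View pics/s2.png

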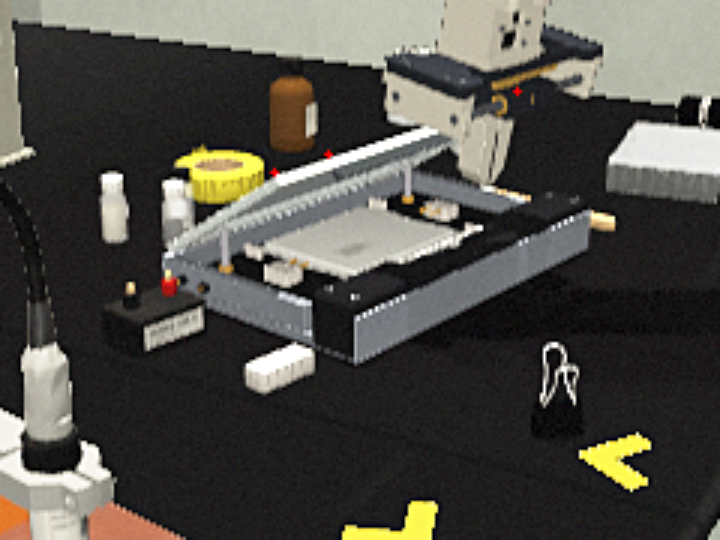

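The cover stands ajar at about 0.65 rad, with the shut fingers in front of its edge. Next I'll bring the finger to just in front of and below the lip.

```bash
python3 -m jog '[{"tx":1.3,"ty":0,"tz":0.8,"ax":0,"ay":0,"az":0,"claw":1},{"tx":1.3,"ty":0,"tz":0.6,"ax":0,"ay":0,"az":0,"claw":1},{"tx":1,"ty":0,"tz":0.2,"ax":0,"ay":0,"az":0,"claw":1},{"tx":0.5,"ty":0,"tz":0.1,"ax":0,"ay":0,"az":0,"claw":1},{"tx":0.5,"ty":0,"tz":0.1,"ax":0,"ay":0,"az":0,"claw":1}]' >/dev/null
python3 -c "from h import *;go(-.046,.001,.1)"
python3 -m jog '[{"tx":0.3,"ty":0,"tz":0,"ax":0,"ay":0,"az":0,"claw":1},{"tx":0.3,"ty":0,"tz":0,"ax":0,"ay":0,"az":0,"claw":1},{"tx":0.3,"ty":0,"tz":0,"ax":0,"ay":0,"az":0,"claw":1}]' >/dev/null
python3 -c "from h import *;go(-.02,.001,.132)"
```

```text
t 6.1 nest mm [-56.5   1.7  88.4] F [ 0.2 -0.1 -0.5] cm [ 1.21  0.06 -0.99] turn [-0.001  0.001 -0.008] grip 0.0
t 6.4 nest mm [-47.8   1.6  90.3] F [-0.4 -0.4  0.3] cm [ 3.37  0.03 -3.71] turn [-0.     0.    -0.008] grip 0.0
```

```bash
python3 -m jog '[{"tx":0.66,"ty":0,"tz":-0.6,"ax":0,"ay":0,"az":0,"claw":1},{"tx":0.66,"ty":0,"tz":-0.6,"ax":0,"ay":0,"az":0,"claw":1},{"tx":0.66,"ty":0,"tz":-0.6,"ax":0,"ay":0,"az":0,"claw":1},{"tx":0.66,"ty":0,"tz":-0.6,"ax":0,"ay":0,"az":0,"claw":1},{"tx":0.66,"ty":0,"tz":-0.6,"ax":0,"ay":0,"az":0,"claw":1}]'
python3 - <<'E'
from h import *;go(.013,.001,.150)
from cell import arm
import cv2
i=arm.get_image("side");im=i["img"][:,:,::-1].copy()
cv2.imwrite("pics/s3.png",cv2.resize(im[100:280,210:450],(720,540)))
E
```

```text
clock: 6.9
tcp_pos: [0.5605, 0.029, 0.1258]
orientation: [-3.14, -0.151, -0.201]
wrist_force: [-1.3, -0.1, -0.5]
gripper_width: 0.006
grip_force: 0.3
t 6.9 nest mm [-18.5   1.2 125.8] F [-1.3 -0.1 -0.5] cm [ 3.48 -0.01 -1.92] turn [-0.001 -0.001 -0.008] grip 0.01
```

View pics/s3.png

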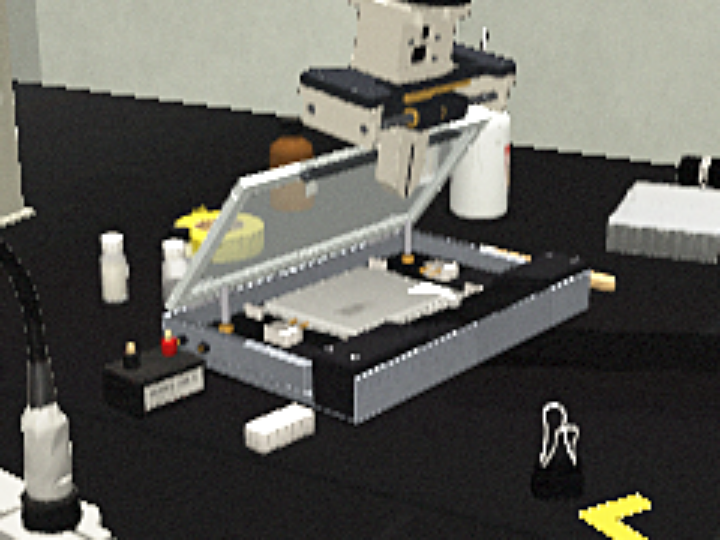

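The cover is rising with the finger behind its lip. I'll carry on along the arc.

```bash
python3 -m jog '[{"tx":0.7,"ty":0,"tz":-0.4,"ax":0,"ay":0,"az":0,"claw":1},{"tx":0.7,"ty":0,"tz":-0.4,"ax":0,"ay":0,"az":0,"claw":1},{"tx":0.7,"ty":0,"tz":-0.4,"ax":0,"ay":0,"az":0,"claw":1},{"tx":0.7,"ty":0,"tz":-0.4,"ax":0,"ay":0,"az":0,"claw":1},{"tx":0.7,"ty":0,"tz":-0.4,"ax":0,"ay":0,"az":0,"claw":1}]' >/dev/null
python3 -c "from h import *;go(.05,.001,.165)"
python3 -m jog '[{"tx":0.8,"ty":0,"tz":-0.2,"ax":0,"ay":0,"az":0,"claw":1},{"tx":0.8,"ty":0,"tz":-0.2,"ax":0,"ay":0,"az":0,"claw":1},{"tx":0.8,"ty":0,"tz":-0.2,"ax":0,"ay":0,"az":0,"claw":1},{"tx":0.8,"ty":0,"tz":-0.2,"ax":0,"ay":0,"az":0,"claw":1},{"tx":0.8,"ty":0,"tz":-0.2,"ax":0,"ay":0,"az":0,"claw":1}]' >/dev/null
python3 -c "from h import *;go(.082,.001,.169)"
```

```text
t 7.45 nest mm [ 12.6   0.9 150.1] F [ 0.5 -0.9 -0.6] cm [ 3.92 -0.04 -0.91] turn [-0.    -0.    -0.008] grip 0.01
t 7.95 nest mm [ 50.7   0.6 165.8] F [-1.3 -0.4  0. ] cm [ 3.14 -0.07  0.15] turn [-0.     0.    -0.008] grip 0.01
```

```bash
python3 -m jog '[{"tx":0.6,"ty":0,"tz":0,"ax":0,"ay":0,"az":0,"claw":1},{"tx":0.6,"ty":0,"tz":0,"ax":0,"ay":0,"az":0,"claw":1},{"tx":0.6,"ty":0,"tz":0,"ax":0,"ay":0,"az":0,"claw":1},{"tx":0.6,"ty":0,"tz":0,"ax":0,"ay":0,"az":0,"claw":1},{"tx":0.6,"ty":0,"tz":0,"ax":0,"ay":0,"az":0,"claw":1}]' >/dev/null
python3 - <<'E'
from h import *;go(.119,.001,.166)
from cell import arm
import cv2
i=arm.get_image("side");im=i["img"][:,:,::-1].copy()
cv2.imwrite("pics/s4.png",cv2.resize(im[80:280,210:450],(720,600)))
E
```

```text
t 8.45 nest mm [ 80.1   0.4 170.1] F [0.1 1.2 0.9] cm [ 3.79 -0.09  0.98] turn [-0.     0.    -0.008] grip 0.0
```

View pics/s4.png

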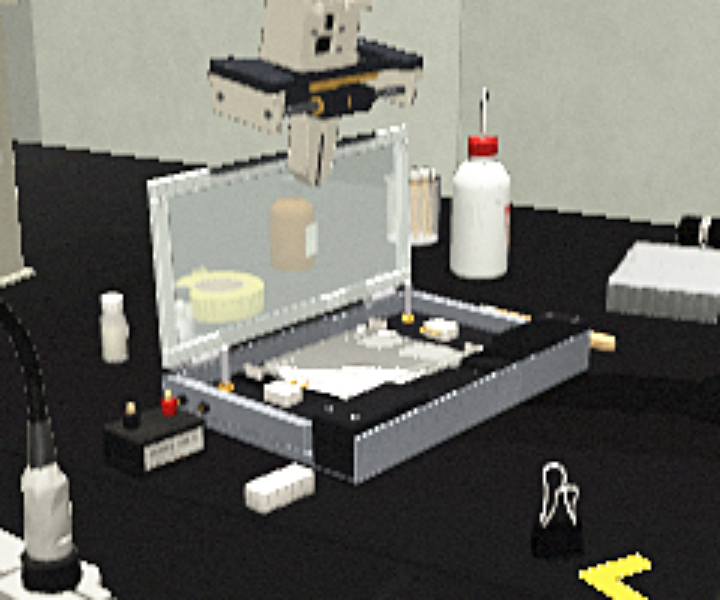

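The cover is near upright. I'll ease it past that onto the stop, then back off.

```bash
python3 -m jog '[{"tx":0.5,"ty":0,"tz":0.1,"ax":0,"ay":0,"az":0,"claw":1},{"tx":0.5,"ty":0,"tz":0.1,"ax":0,"ay":0,"az":0,"claw":1},{"tx":0.5,"ty":0,"tz":0.1,"ax":0,"ay":0,"az":0,"claw":1},{"tx":0.5,"ty":0,"tz":0.1,"ax":0,"ay":0,"az":0,"claw":1},{"tx":0.5,"ty":0,"tz":0.1,"ax":0,"ay":0,"az":0,"claw":1}]' >/dev/null
python3 -c "from h import *;go(.119,.001,.166)"
python3 -m jog '[{"tx":0.4,"ty":0,"tz":0.1,"ax":0,"ay":0,"az":0,"claw":1},{"tx":0.3,"ty":0,"tz":0,"ax":0,"ay":0,"az":0,"claw":1},{"tx":0,"ty":0,"tz":0,"ax":0,"ay":0,"az":0,"claw":1},{"tx":0,"ty":0,"tz":0,"ax":0,"ay":0,"az":0,"claw":1}]' >/dev/null
python3 -c "from h import *;go(.119,.001,.166)"
```

```text
t 9.0 nest mm [105.6   0.2 168.9] F [-0.5  0.7 -0.9] cm [ 1.28 -0.09  0.48] turn [-0.    -0.    -0.008] grip 0.0
t 9.4 nest mm [112.2   0.3 169. ] F [ 0.2 -0.8  0.2] cm [ 0.63 -0.08  0.39] turn [-0.     0.    -0.008] grip 0.01
```

```bash
python3 -m jog '[{"tx":-2,"ty":0,"tz":0,"ax":0,"ay":0,"az":0,"claw":1},{"tx":-4,"ty":0,"tz":-1,"ax":0,"ay":0,"az":0,"claw":1},{"tx":-4,"ty":0,"tz":-1,"ax":0,"ay":0,"az":0,"claw":1},{"tx":-4,"ty":0,"tz":-1,"ax":0,"ay":0,"az":0,"claw":1},{"tx":-3,"ty":0,"tz":-1,"ax":0,"ay":0,"az":0,"claw":1}]' >/dev/null
python3 -m jog '[{"tx":0,"ty":0,"tz":0,"ax":0,"ay":0,"az":0,"claw":1},{"tx":0,"ty":0,"tz":0,"ax":0,"ay":0,"az":0,"claw":1},{"tx":0,"ty":0,"tz":0,"ax":0,"ay":0,"az":0,"claw":1},{"tx":0,"ty":0,"tz":0,"ax":0,"ay":0,"az":0,"claw":1},{"tx":0,"ty":0,"tz":0,"ax":0,"ay":0,"az":0,"claw":1}]' >/dev/null
python3 - <<'E'
from h import *;go(-.1,.001,.3)
from cell import arm
import cv2
i=arm.get_image("side");im=i["img"][:,:,::-1].copy()
for y in(.159,-.159):
    u=proj(n2w(NEST,[.095-.157*np.cos(1.83),y,.038+.157*np.sin(1.83)]),i)[0]; cv2.circle(im,tuple(int(v) for v in u.round()),1,(0,0,255),-1)
cv2.imwrite("pics/s5.png",cv2.resize(im[80:280,210:450],(720,600)))
E
```

```text
t 10.4 nest mm [-61.2   1.6 182.9] F [0.1 0.  0.3] cm [ -2.09   0.06 -12.16] turn [-0.001  0.    -0.008] grip 0.0
```

View pics/s5.png

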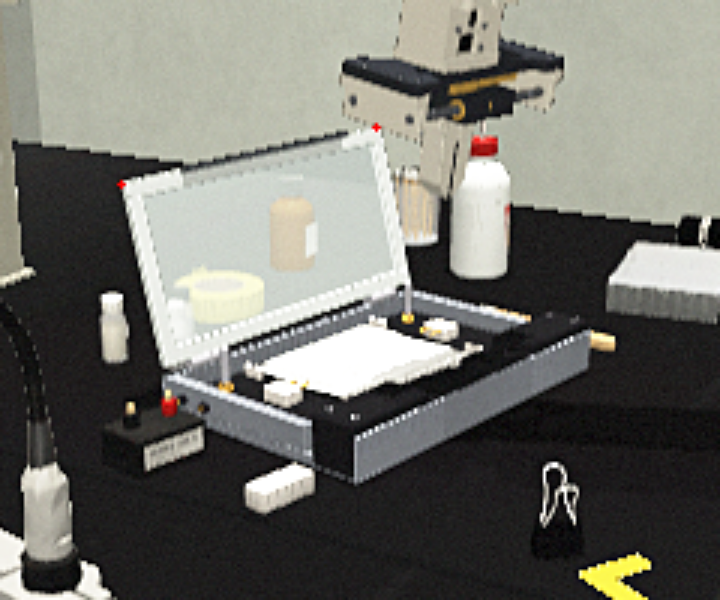

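The cover's upper corners, at (122,185) and (376,128), match the predicted 1.83 rad stop. The cell, resistor and spacer look undisturbed, and the robot is clear of everything.

```bash
python3 -c "
from cell import arm
print(arm.close_job())"
```

```text
the job is handed in; nothing more can be done
None
```

The cover is fully open against its stop; I pressed the key with about 4 N, the cell and the things beside the nest look undisturbed, and the job was handed in at about 10.5 s with the robot touching nothing.

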